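Set the length stop against the block, coming up from one side

TASK

Slide the stop carriage back by its upright handle until there is room, lay the steel setting block lengthwise in the bed between the guide strips, and bring the carriage up by the handle so that it presses the block gently on the spring plunger with about 6 N, never more than 13 N. The handle has play: finish with a push towards the plunger, so that the play is left taken up on that side; if you press too far, back right off and come up again. Let go, leave everything set like that, and do not disturb the other things.

Things in the scene. Friction and masses are not known exactly. Their poses are not given: they have to be found in the camera images.
- block_center (a point): Centre (half-way up, 15 mm over its underside) of the steel setting block: a plain bright steel cuboid 25 x 50 x 30 mm (its own x, y, z) with three dark dimples in its top, about 0.24 to 0.45 kg, standing loose on the worktop. Pushing it along the bed takes a further 1 to 3 N. x is across its 25 mm width, y along its 50 mm length, z up.
- stop_slide: The fixed stop-setting slide: grey base plate 90 x 280 x 12 mm on the worktop, place and yaw differ each time; origin at the centre of its underside. y runs along it, from the carriage towards the plunger; x across; z up. The bed (plate top, 12 mm over the worktop) lies between two steel guide strips 6 mm high and 6 mm wide, 30 mm clear between them.
- bed_spot (a point): Where the centre of the setting block should be when laid in the bed of the slide, its length along y: 15 mm above the bed, 33 mm to +y of the slide's origin. Axes as the slide's. The block has 2.5 mm to spare to the strip on either side, and 4 mm is left between it and the plunger at rest.
- plunger_tip (a point): Centre of the flat round end (16 mm dia., 15 mm over the bed) of the spring plunger, which sticks 10 mm out of a collar on the aluminium housing at the +y end of the slide (46 mm wide, top 34 mm over the bed). Axes as the slide's. At rest it is 29 mm to +y of bed_spot.
- plunger (a joint): How far the plunger is pushed in, towards +y, in m: 0 at rest, stop at 0.006. A spring returns it: 4 N for each mm, no preload, so 6 N is 0.0015.
- carriage (a joint): Travel of the steel carriage (58 mm wide, 66 mm long, top 31 mm over the bed, two cheeks to 42 mm) along +y, towards the plunger, in m, 0 to 0.090. The gap between its pressing face and the plunger at rest is 0.112 minus this value. It stays where it is left: steady dry friction of about 10 N in either direction, and a damping of 10 N per m/s.
- anvil_face (a point): Centre of the carriage's flat pressing face, which looks to +y (26 mm wide, its top 30 mm over the bed; this point is 15 mm over the bed). Axes as the slide's.
- handle_grip (a point): Point to grip on the carriage's upright black handle, a plate 28 mm (x) by 14 mm (y), 82 mm over the worktop; the handle's top is 14 mm above it, the cheeks of its slot 28 mm below it. Midway in its play it is 38 mm to -y of the pressing face. Axes as the slide's. Moving it along y moves the carriage, but only once the play is taken up.
- handle (a joint): Where the handle stands in its play in the carriage, in m: -0.004 (at the -y end, as after pulling the carriage away from the plunger) to +0.004 (at the +y end, as after pushing towards the plunger). It moves between with about 1.2 N of friction: 8 mm of dead travel when the direction changes.
- stop_pin: Bystander: bright stepped steel pin standing on the worktop, 30 mm dia., 63 mm high; origin at the centre of its underside.
- plug: Bystander: round black plug with a knob, 35 mm dia., 37 mm high; origin at the centre of its underside.
- offcut: Bystander: piece of wood 52 x 75 x 18 mm; origin at the centre of its underside.
Things that resemble listed ones, but are neither listed nor needed, are in the scene too. What is shaped like the part that bears block_center but green or yellow is not meant.

How it is judged:
By the outcome, as a careful person would: the job done as asked, in the order asked, and still so for the second after the job is handed in, with the robot touching nothing.
It also fails if it takes over 72 s, if anything falls off the work surface, if the arm or the gripper's body presses on something with over 40 N, if the wrist force passes 120 N, or if a joint passes its speed limit or range.

ROBOT

A 6-joint arm with a two-finger parallel gripper is mounted at the origin on a cart in front of the work surface, level with it; the furniture and walls round the work are solid. World frame = base frame: x ahead of the robot, y to its left, z up, the work surface at z = 0. Lengths are in mm, angles in rad, forces in N, time in s.
With the tool pointing down it reaches from about 275 to 850 mm from the base axis. Payload 5.2 kg.
Tool frame: the origin (TCP) lies on the front face of the gripper's body, between the roots of the fingers; the fingertips stand 73 mm ahead of it and the grasp point (between the pads) lies 54 mm ahead of it; z points along the fingers, y is the direction in which the jaws open and shut (so a half turn about z gives the same grasp; the last joint's range is limited). The gripper opens to 85 mm and grips with 20 to 120 N. Pads are 22 mm wide; open, the fingers measure 114 mm over their backs; the gripper's body (76 mm by 85 mm) begins 54 mm behind the grasp point. The pads swing forward as they close: fully open they stand 13 mm farther back than shut.
Start: joints at [0.935, 0.259, 1.535, -0, 1.348, -0.203], TCP at [230.658, 499.302, 303.91] pointing down, gripper open.
Joint ranges: [-3.14, 3.14], [-0.91, 2.08], [0.19, 2.58], [-1.22, 4.36], [0.22, 2.71], [-3.12, 3.12]. Speed limits (rad/s): [2.57, 2.57, 3.14, 3.14, 3.14, 3.14].

INTERFACE

Orientations are given as a unit quaternion [x, y, z, w].
In Python, from rig import sense, read_camera, camera_model, finish_job gives the robot as it stands.
- The arm moves only by the tool play_rows, never from a script. Its argument "increments" is a list of rows, each an object with "gripper": the gripper command: -1 is shut, 1 is fully open, values between are in proportion; "dp": the shift along the tool's x, y, z in m, a list of three; "spin": the turn about the tool's z in rad. In form: [{"gripper": gripper, "dp": [x, y, z], "spin": spin}, ...]. A call has 1 to 20 rows; each row is the pose to reach, as a shift and turn from the pose commanded when the call began, along the tool's axes at that moment; what a row does not reach only later rows make up. A row lasts 1/8 s, in which the tool goes at most 62.5 mm and 10.7 degrees, less where a joint would pass 70% of its speed; a pose out of reach is approached as far as the arm can. A call with a gripper value outside its range is refused whole. The fingers move at their own pace and stop on an object; the grip force is fixed at half the most. Time passes only in rows, so rows that repeat a pose let the fingers close. It gives the time, the measured TCP pose, the force and the opening at its end, in the units of the state.
- sense(): the state, without advancing time (a new reading comes with each control period).
- read_camera(name): name is "scene" or "side" or "wrist"; returns (picture, depth): 420x560x3 uint8, red, green, blue; 420x560 float32, mm along the optical axis (not along the pixel's ray), 0 where there is no reading.
- camera_model(name): a dict with "intrinsics" (3x3 intrinsics, pixels), "k1" (the pictures are not rectified: a ray, as slopes to the right and down, at radius r is drawn at 1 + k1 r^2 times it, then the intrinsics apply), "extrinsics" (4x4, takes a point from world to camera coordinates). Camera axes: x right, y down, z forward; pixel columns grow to the right and rows downward; lengths in mm; the calibration is good to about 2 mm. A picture is of the moment at which its call begins: read the wrist's pose just before it. camera_model takes no time and is no camera call; for the wrist camera it gives the pose at the moment of the call.
- finish_job(): hands the job in, once; it reports no verdict.
The state is a dict: "clock": time; "qpos": joint angles; "qd": joint speeds; "tau": joint torques, N m; "tool_pos": TCP position; "orientation": TCP orientation; "force": force on the tool from outside, world axes, zero at the start; "moment": the same for the moment, N m; "finger_gap": finger opening in mm.
Only numpy, scipy, OpenCV 4.12 (cv2) and the standard library are available. Lean on these libraries where they do the work, as an engineer would, in place of code of your own. Each camera call takes 0.05 s, during which the arm holds its last target.

## Working session

There is one attempt and no reset: what is moved stays moved. The work goes in short steps, Python scripts to look and compute and a tool call to move; the robot and the scene stay as the last step left them, time stands still between calls to the robot, and variables do not carry over. Pictures are saved under pics/ and viewed, and the job is handed in when it is done.

Besides the shell and the picture viewer there is one more tool, called after "Emit:" by a JSON object that holds its "api" and its "payload", one argument or row to a line. play_rows: Moves the arm, as the interface text tells. Its arguments: {"type":"object","properties":{"increments":{"type":"array"}},"required":["increments"]}

```bash
ls; mkdir -p pics
cat > h.py <<'E'
import numpy as np, cv2
from rig import *
def snap(n,tag):
    m=camera_model(n); p,d=read_camera(n)
    np.savez(f'pics/{tag}.npz',p=p,d=d,K=m['intrinsics'],k1=m['k1'],E=m['extrinsics'])
    cv2.imwrite(f'pics/{tag}.png',p[:,:,::-1]); return p,d
def load(tag): return np.load(f'pics/{tag}.npz')
def rays(z,uv):
    K=np.array(z['K']);k1=float(z['k1'])
    uv=np.atleast_2d(np.array(uv,float)); q=(uv-K[:2,2])/[K[0,0],K[1,1]]
    x=q.copy()
    for _ in range(20): x=q/(1+k1*(x**2).sum(1,keepdims=True))
    return np.c_[x,np.ones(len(x))]
def onplane(z,uv,h):
    E=np.array(z['E']);R,t=E[:3,:3],E[:3,3]; c=-R.T@t; r=rays(z,uv)@R
    return c+r*((h-c[2])/r[:,2])[:,None]
def bydepth(z,uv):
    uv=np.atleast_2d(uv); E=np.array(z['E']);R,t=E[:3,:3],E[:3,3]
    dd=np.array([z['d'][int(v),int(u)] for u,v in uv]); return (rays(z,uv)*dd[:,None]-t)@R
def cloud(z):
    H,W=z['d'].shape; u,v=np.meshgrid(np.arange(W),np.arange(H))
    uv=np.c_[u.ravel(),v.ravel()]; E=np.array(z['E']);R,t=E[:3,:3],E[:3,3]
    P=(rays(z,uv)*z['d'].ravel()[:,None]-t)@R; P[z['d'].ravel()==0]=np.nan
    return P.reshape(H,W,3)
def proj(z,P):
    E=np.array(z['E']);K=np.array(z['K']); c=np.atleast_2d(P)@E[:3,:3].T+E[:3,3]; x=c[:,:2]/c[:,2:]
    x=x*(1+float(z['k1'])*(x**2).sum(1,keepdims=True)); return x*[K[0,0],K[1,1]]+K[:2,2]
def crop(tag,u0,v0,w,h,s,out):
    im=cv2.imread(f'pics/{tag}.png')[v0:v0+h,u0:u0+w]; cv2.imwrite(f'pics/{out}.png',cv2.resize(im,None,fx=s,fy=s,interpolation=cv2.INTER_CUBIC))
E
python3 -c "
from h import *
print(sense())
for n in ['scene','side','wrist']: snap(n,n+'0')
"
```

```text
pics
{'clock': 0.0, 'qpos': array([ 9.35187397e-01,  2.59334699e-01,  1.53610765e+00, -3.25251059e-05,
        1.34798950e+00, -2.02799861e-01]), 'qd': array([-0.00056414,  0.00021846, -0.00106478, -0.00038134,  0.00101061,
       -0.00129226]), 'tau': array([-1.06455147e-03, -4.46029437e+01, -2.90574646e+01, -7.27877486e-04,
        1.18794548e-02, -1.91993212e-05]), 'tool_pos': array([230.42280657, 498.95710202, 303.06917939]), 'orientation': array([ 2.14715799e-01,  9.76676139e-01, -8.46424537e-04, -3.59822094e-04]), 'force': array([-0.88740871, -0.24454207,  1.05458978]), 'moment': array([0.06701147, 0.00445454, 0.04249509]), 'finger_gap': 85.6042760747893}
```

View pics/scene0.png

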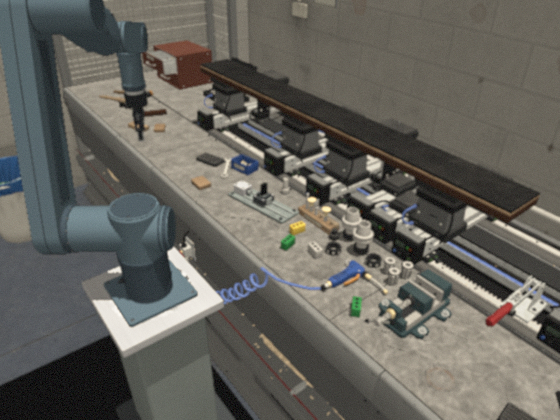

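View pics/side0.png

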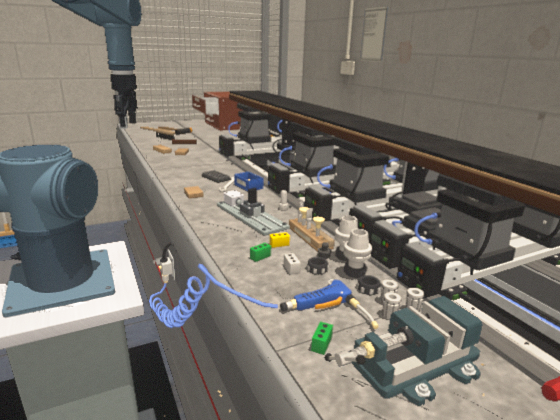

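View pics/wrist0.png

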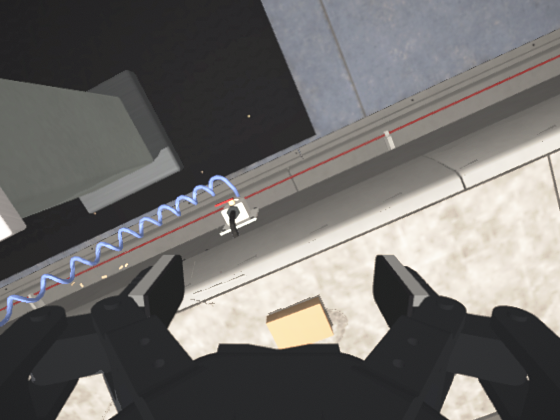

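```bash
python3 -c "
from h import *
crop('scene0',185,140,150,130,5,'c1'); crop('side0',180,160,170,140,4.5,'c2')
for n in ['scene0','side0']:
  z=load(n); E=z['E']; print(-E[:3,:3].T@E[:3,3],z['K'][0,0])
z=load('scene0');print(bydepth(z,[[316,249],[288,242],[265,188],[242,188],[232,204],[295,220],[202,183]]))
z=load('side0');print(bydepth(z,[[291,263],[253,195],[233,199],[220,207],[272,232]]))
"
```

```text
[-298.73471899 -993.6871785   925.89004854] 456.0052949986431
[  84.5074712  -892.83405717  490.03814718] 400.6747855715467
[[ 480.94311935 -176.64933141   34.85725796]
 [ 437.56052157  -90.06100617   29.51273445]
 [ 530.1691031   162.33116797   77.93916618]
 [ 490.34503328  254.59404887   48.10139217]
 [ 438.35789584  246.8593953     0.86037509]
 [ 559.69728646   23.20351325    1.6850667 ]
 [ 410.42503726  419.4529863    20.82218612]]
[[ 480.15128637 -179.63375327   30.71627608]
 [ 527.66192538  161.65440476   77.39306534]
 [ 495.6062246   250.7866076    38.15378986]
 [ 463.65270689  289.0095439     1.28960186]
 [ 534.43900311   37.67293594    6.26941436]]
```

View pics/c1.png

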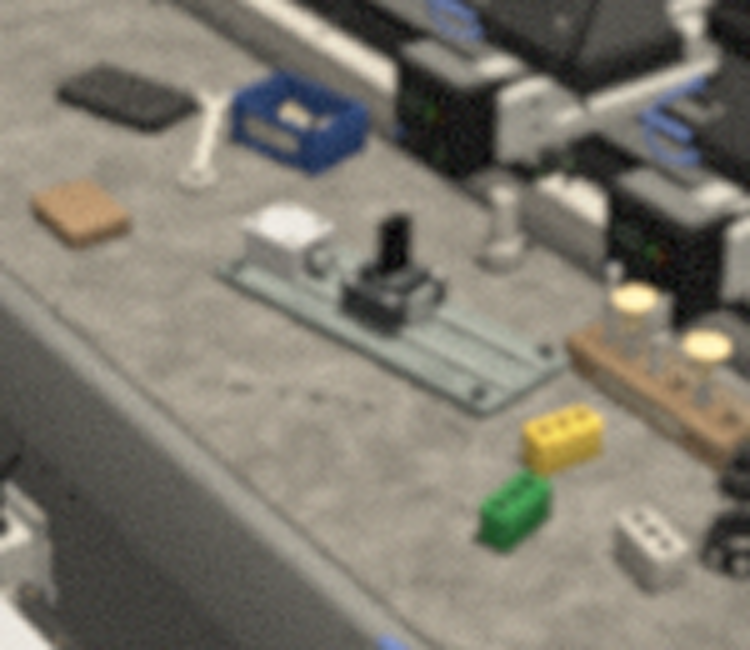

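View pics/c2.png

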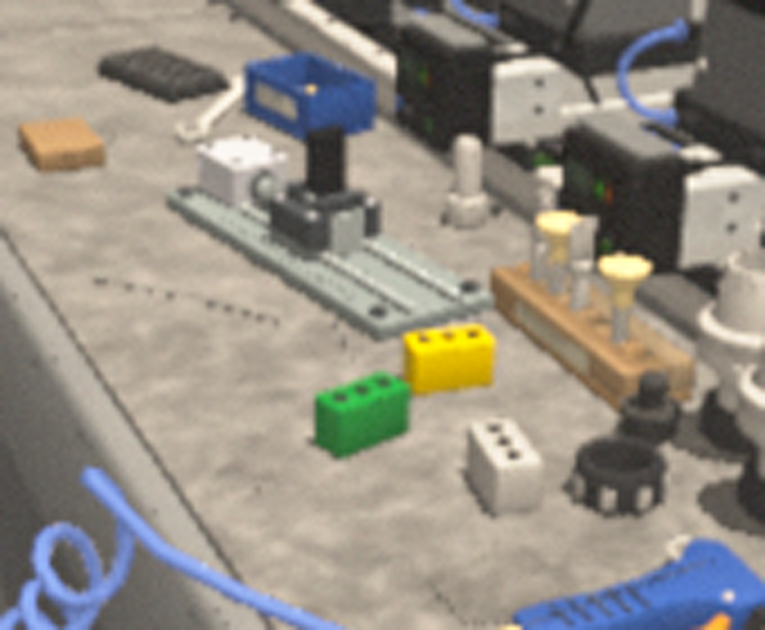

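```bash
cat >> h.py <<'E'
def toolR(s=None):
    from scipy.spatial.transform import Rotation as Ro
    return Ro.from_quat((s or sense())['orientation']).as_matrix()
def yawy(s=None): # heading of tool y axis
    R=toolR(s); return np.arctan2(R[1,1],R[0,1])
def goto(P,yaw=None,s=None):
    "dp for TCP to world P; yaw=heading of jaw axis, modulo pi"
    s=s or sense(); R=toolR(s); dp=R.T@(np.array(P)-s['tool_pos'])/1000
    sp=0
    if yaw is not None:
        sp=-(yaw-yawy(s)); sp=(sp+np.pi/2)%np.pi-np.pi/2
    print('dp',dp.round(4),'spin',round(sp,4),'q6',s['qpos'][5].round(3))
E
python3 -c "
from h import *
s=sense();R=toolR(s);E=np.array(camera_model('wrist')['extrinsics']);c=-E[:3,:3].T@E[:3,3]
print(R.T@(c-s['tool_pos'])); print('cam axes in tool',(E[:3,:3]@R).round(3)); print(camera_model('wrist')['intrinsics'])
z=load('side0');print(onplane(z,[[180+185/4.5,160+195/4.5],[180+490/4.5,160+300/4.5],[180+385/4.5,160+335/4.5],[180+172/4.5,160+200/4.5]],12))
goto([500-0,60,330]);goto([480,100,380])
"
```

```text
[ 64.31929057   0.47772821 -70.01853116]
cam axes in tool [[ 0.001  1.    -0.001]
 [-0.966  0.001 -0.258]
 [-0.258  0.002  0.966]]
[[317.34946236   0.         278.17270161]
 [  0.         317.34946236 207.74700735]
 [  0.           0.           1.        ]]
[[469.13583103 293.03152354  12.        ]
 [589.93885702  40.68092448  12.        ]
 [505.81089707  19.11995265  12.        ]
 [457.20588968 286.9263596   12.        ]]
dp [-0.4288 -0.2856 -0.0265] spin 0 q6 -0.203
dp [-0.3939 -0.2577 -0.0765] spin 0 q6 -0.203
```

```bash
python3 -c "
from h import *
goto([540,95,350],.21)
"
```

```text
dp [-0.4504 -0.237  -0.0465] spin 0.928 q6 -0.203
```

Emit:
{"api": "play_rows", "payload": {
  "increments": [
    {"gripper":1,"dp":[-0.45,-0.237,-0.047],"spin":0.93},
    {"gripper":1,"dp":[-0.45,-0.237,-0.047],"spin":0.93},
    {"gripper":1,"dp":[-0.45,-0.237,-0.047],"spin":0.93},
    {"gripper":1,"dp":[-0.45,-0.237,-0.047],"spin":0.93},
    {"gripper":1,"dp":[-0.45,-0.237,-0.047],"spin":0.93},
    {"gripper":1,"dp":[-0.45,-0.237,-0.047],"spin":0.93},
    {"gripper":1,"dp":[-0.45,-0.237,-0.047],"spin":0.93},
    {"gripper":1,"dp":[-0.45,-0.237,-0.047],"spin":0.93},
    {"gripper":1,"dp":[-0.45,-0.237,-0.047],"spin":0.93},
    {"gripper":1,"dp":[-0.45,-0.237,-0.047],"spin":0.93},
    {"gripper":1,"dp":[-0.45,-0.237,-0.047],"spin":0.93},
    {"gripper":1,"dp":[-0.45,-0.237,-0.047],"spin":0.93},
    {"gripper":1,"dp":[-0.45,-0.237,-0.047],"spin":0.93},
    {"gripper":1,"dp":[-0.45,-0.237,-0.047],"spin":0.93}
  ]
}}

```text
clock: 1.9
tool_pos: [539.5, 96.0, 351.0]
orientation: [0.629, 0.777, 0.0, 0.0]
force: [-0.1, -0.0, 0.1]
finger_gap: 85.7
```

```bash
python3 -c "
from h import *
snap('wrist','w1'); s=sense();print(s['clock'],s['tool_pos'],s['qpos'],yawy(s),s['force'],s['qd'].max())
"
```

```text
1.95 [539.57878234  95.82820351 351.02316441] [-2.78295267e-02  2.27895230e-01  1.46027210e+00  1.92421032e-05
  1.45325724e+00 -2.36518191e-01] 0.20868641075694147 [ 0.19037985  0.64158289 -0.11890509] 0.0025397079517579294
```

View pics/w1.png

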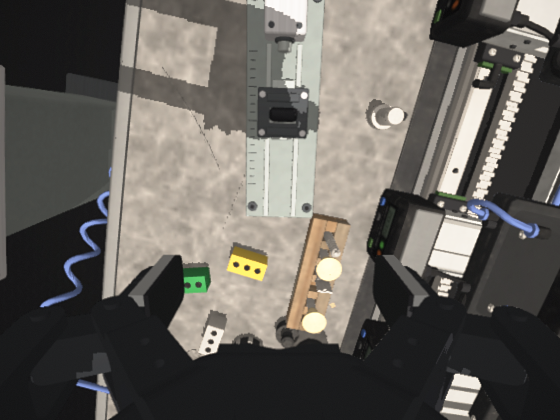

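```bash
python3 -c "
from h import *
crop('w1',230,0,110,120,5,'c3');crop('w1',230,115,110,115,5,'c4')
"
```

```text
(no output)
```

View pics/c3.png

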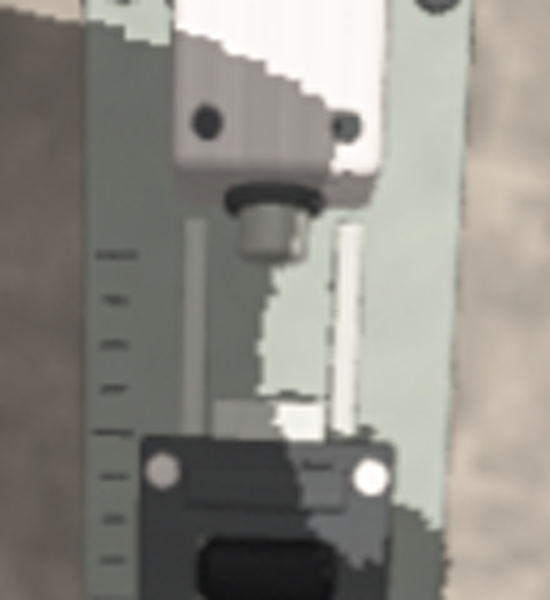

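View pics/c4.png

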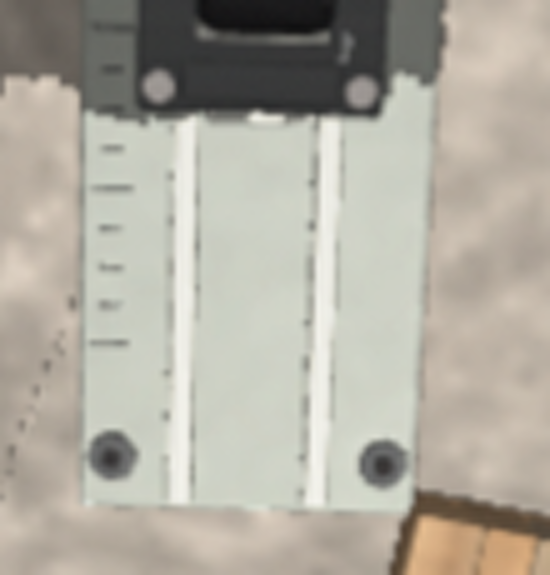

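```bash
python3 -c "
from h import *
z=load('w1')
A=lambda c:[[230+x/5-.4,y0+y/5-.4] for x,y,y0 in c]
L=onplane(z,A([(85,150,0),(83,250,115),(83,495,115)]),12);R=onplane(z,A([(467,100,0),(460,300,0),(430,250,115),(414,500,115)]),12)
print(L,R)
# strips centres top (h18)
S=onplane(z,A([(196,300,0),(186,250,115),(179,480,115)]),18);T=onplane(z,A([(348,260,0),(327,250,115),(317,480,115)]),18)
for q in (L,R,S,T):
  d=q[0]-q[-1]; print('head',np.arctan2(d[1],d[0]))
d=0
for q in (L,R,S,T):
  e=q[0]-q[-1]; d=d+e/np.linalg.norm(e)
y=d/np.linalg.norm(d); x=np.array([y[1],-y[0],0]);print('y',y,'x',x)
for q in (L,R,S,T): print((q@x).round(1))
B=onplane(z,A([(83,503,115),(412,508,115)]),12); print('end y',B@y)
P=onplane(z,A([(272,262,0)]),27);print('plunger y',P@y,P@x)
print('anvil y',onplane(z,A([(268,400,0)]),42)@y)
print('handle top',bydepth(z,[(230+268/5,113),(283,117)]), bydepth(z,[(205,0)]))
h=onplane(z,A([(198,560,0),(337,560,0)]),96);print(h@x); h=onplane(z,A([(268,538,0),(265,25,115)]),96);print('handle y (top edges)',h@y)
"
```

```text
[[468.92507037 257.01646006  12.        ]
 [497.84494564 101.21772765  12.        ]
 [509.8934086   36.68042007  12.        ]] [[553.90884655 286.18370603  12.        ]
 [562.68486272 243.5022603   12.        ]
 [585.30648219 119.85547549  12.        ]
 [597.04510447  53.79525106  12.        ]]
head 1.7546326873642193
head 1.754328810819602
head 1.7494103086464543
head 1.7545573687287728
y [-0.18142565  0.98340466  0.        ] x [0.98340466 0.18142565 0.        ]
[507.8 507.9 508.1]
[596.6 597.5 597.3 596.9]
[534.6 534.7 533.9]
[570.  570.4 570.3]
end y [-58.67021615 -57.66687012]
plunger y [141.40591138] [552.14556509]
anvil y [109.63073071]
handle top [[530.43082424 170.8460622   96.71536762]
 [530.67178412 167.03268307  95.71468396]] [[4.12938163e+02 2.81458423e+02 3.25349497e-01]]
[538.43514518 565.77303958]
handle y (top edges) [77.2696769  65.48150151]
```

```bash
cat >> h.py <<'E'
ys=np.array([-0.18142565,0.98340466,0]); xs=np.array([0.98340466,0.18142565,0]); X0=552.25; Y0=81.8
def sl(x,y,z): return xs*(X0+x)+ys*(Y0+y)+np.array([0,0,z])
def insl(p): p=np.asarray(p); return np.array([p@xs-X0,p@ys-Y0,p[2]])
E
python3 -c "
from h import *
goto(sl(0,71.5-Y0,136),1.754)
"
```

```text
dp [0.075  0.0062 0.215 ] spin -1.5453 q6 -0.237
```

Emit:
{"api": "play_rows", "payload": {
  "increments": [
    {"gripper":1,"dp":[0.04,0.003,0.05],"spin":-1.545},
    {"gripper":1,"dp":[0.075,0.006,0.1],"spin":-1.545},
    {"gripper":1,"dp":[0.075,0.006,0.12],"spin":-1.545},
    {"gripper":1,"dp":[0.075,0.006,0.12],"spin":-1.545},
    {"gripper":1,"dp":[0.075,0.006,0.12],"spin":-1.545},
    {"gripper":1,"dp":[0.075,0.006,0.12],"spin":-1.545},
    {"gripper":1,"dp":[0.075,0.006,0.12],"spin":-1.545},
    {"gripper":1,"dp":[0.075,0.006,0.12],"spin":-1.545},
    {"gripper":1,"dp":[0.075,0.006,0.12],"spin":-1.545},
    {"gripper":0.3,"dp":[0.075,0.006,0.16],"spin":-1.545},
    {"gripper":0.3,"dp":[0.075,0.006,0.2],"spin":-1.545},
    {"gripper":0.3,"dp":[0.075,0.006,0.215],"spin":-1.545},
    {"gripper":0.3,"dp":[0.075,0.006,0.215],"spin":-1.545}
  ]
}}

```text
clock: 3.58
tool_pos: [529.8, 170.0, 135.3]
orientation: [-0.091, 0.996, -0.0, -0.001]
force: [0.9, 0.6, 0.8]
finger_gap: 55.4
```

```bash
python3 -c "
from h import *
snap('wrist','w2'); s=sense();print(s['clock'],insl(s['tool_pos']),s['qpos'],yawy(s),s['force'],s['finger_gap'])
"
```

```text
3.625 [  0.47919539 -10.78186917 136.47869068] [ 1.10057420e-01  4.37231554e-01  1.72597732e+00  1.28840596e-05
  9.77842985e-01 -1.64293258e+00] 1.7529827915432752 [-0.47185476  0.05292137  0.20739703] 55.52881214626552
```

View pics/w2.png

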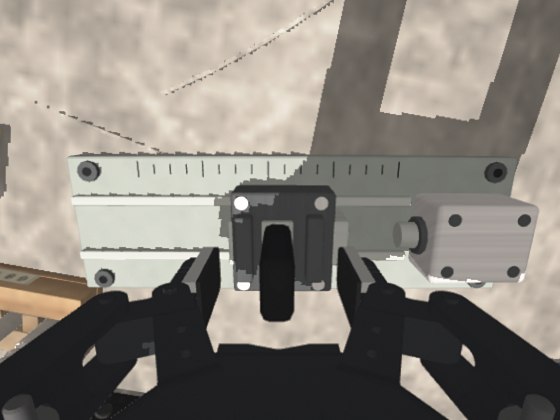

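Emit:
{"api": "play_rows", "payload": {
  "increments": [
    {"gripper":-1,"dp":[0,0,0],"spin":0},
    {"gripper":-1,"dp":[0,0,0],"spin":0},
    {"gripper":-1,"dp":[0,0,0],"spin":0},
    {"gripper":-1,"dp":[0,0,0],"spin":0},
    {"gripper":-1,"dp":[0,0,0],"spin":0}
  ]
}}

```text
clock: 4.25
tool_pos: [530.8, 170.1, 137.2]
orientation: [-0.091, 0.996, 0.0, 0.001]
force: [-1.8, -0.4, 6.8]
finger_gap: 13.3
```

```bash
python3 -c "
from h import *
s=sense();print(s['clock'],insl(s['tool_pos']),s['force'],s['finger_gap'],s['force']@ys)
"
```

```text
4.25 [  0.60372682 -10.78551753 137.18239044] [-1.76295602 -0.42461879  6.822489  ] 13.331675805659724 -0.0977266531667067
```

Emit:
{"api": "play_rows", "payload": {
  "increments": [
    {"gripper":-1,"dp":[0,-0.006,0],"spin":0},
    {"gripper":-1,"dp":[0,-0.015,0],"spin":0},
    {"gripper":-1,"dp":[0,-0.028,0],"spin":0},
    {"gripper":-1,"dp":[0,-0.042,0],"spin":0},
    {"gripper":-1,"dp":[0,-0.056,0],"spin":0},
    {"gripper":-1,"dp":[0,-0.066,0],"spin":0},
    {"gripper":-1,"dp":[0,-0.07,0],"spin":0},
    {"gripper":-1,"dp":[0,-0.07,0],"spin":0}
  ]
}}

```text
clock: 5.25
tool_pos: [543.0, 102.5, 137.2]
orientation: [-0.091, 0.996, 0.001, 0.001]
force: [-2.6, 6.0, 6.2]
finger_gap: 13.4
```

```bash
python3 -c "
from h import *
snap('wrist','w3');s=sense();print(s['clock'],insl(s['tool_pos']),s['force'],s['finger_gap'],s['force']@ys)
z=load('w1');crop('w1',190,300,60,60,8,'c5')
"
```

```text
5.3 [  0.3931586  -79.46463471 137.16131797] [-2.54243512  5.85426414  7.22539611] 12.972533613197454 6.218373577453103
```

View pics/w3.png

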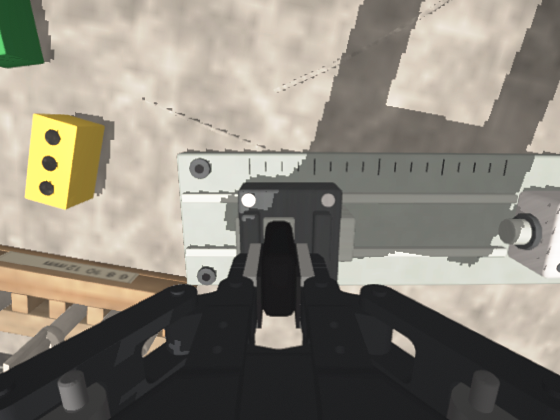

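View pics/c5.png

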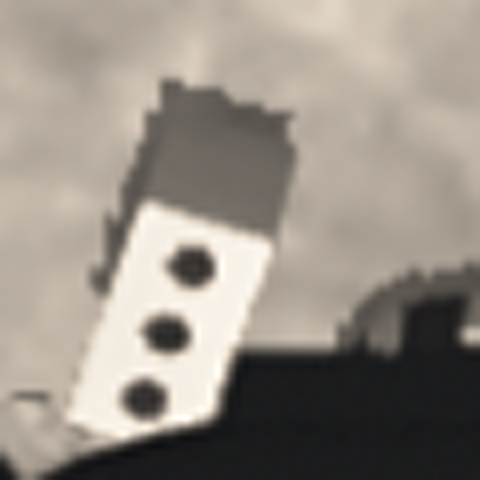

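```bash
python3 -c "
from h import *
z=load('w1')
A=[[190+x/8-.45,300+y/8-.45] for x,y in [(191,265),(165,333),(145,398),(150,203),(273,240)]]
P=onplane(z,A,30);print(P);d=P[0]-P[2];print(np.arctan2(d[1],d[0]),np.linalg.norm(d)); d=P[4]-P[3];print(np.arctan2(d[1],d[0]),np.linalg.norm(d))
b=P[1];s=sense();print(yawy(s)); 
# view pose
goto([b[0],b[1]-70,280],.0,s); goto(s['tool_pos']+[0,0,60])
"
```

```text
[[ 496.9456012  -142.37623055   30.        ]
 [ 494.52871081 -157.61232858   30.        ]
 [ 493.04132939 -172.25919531   30.        ]
 [ 487.83608969 -131.18999074   30.        ]
 [ 510.49339418 -134.08733263   30.        ]]
1.4408801231098733 30.136936155247366
-0.12718645218596483 22.841804588120205
1.7524947835297884
dp [ 0.1071 -0.3157 -0.1437] spin -1.3891 q6 -1.771
dp [-0.0001  0.0001 -0.06  ] spin 0 q6 -1.771
```

Emit:
{"api": "play_rows", "payload": {
  "increments": [
    {"gripper":0.4,"dp":[0,0,0],"spin":0},
    {"gripper":0.4,"dp":[0,0,0],"spin":0},
    {"gripper":0.4,"dp":[0,0,0],"spin":0},
    {"gripper":0.4,"dp":[0,0,-0.03],"spin":0},
    {"gripper":0.4,"dp":[0,0,-0.08],"spin":0},
    {"gripper":0.4,"dp":[0.05,-0.05,-0.13],"spin":0.2},
    {"gripper":0.4,"dp":[0.107,-0.316,-0.144],"spin":1.88},
    {"gripper":0.4,"dp":[0.107,-0.316,-0.144],"spin":1.88},
    {"gripper":0.4,"dp":[0.107,-0.316,-0.144],"spin":1.88},
    {"gripper":0.4,"dp":[0.107,-0.316,-0.144],"spin":1.88},
    {"gripper":0.4,"dp":[0.107,-0.316,-0.144],"spin":1.88},
    {"gripper":0.4,"dp":[0.107,-0.316,-0.144],"spin":1.88},
    {"gripper":0.4,"dp":[0.107,-0.316,-0.144],"spin":1.88},
    {"gripper":0.4,"dp":[0.107,-0.316,-0.144],"spin":1.88},
    {"gripper":0.4,"dp":[0.107,-0.316,-0.144],"spin":1.88},
    {"gripper":0.4,"dp":[0.107,-0.316,-0.144],"spin":1.88},
    {"gripper":0.4,"dp":[0.107,-0.316,-0.144],"spin":1.88},
    {"gripper":0.4,"dp":[0.107,-0.316,-0.144],"spin":1.88}
  ]
}}

```text
clock: 7.55
tool_pos: [494.8, -229.0, 279.9]
orientation: [0.75, 0.662, -0.0, -0.0]
force: [-0.0, 0.1, 1.0]
finger_gap: 59.9
```

```bash
python3 -c "
from h import *
snap('wrist','w4');s=sense();print(s['clock'],s['tool_pos'],s['qpos'],yawy(s),s['force'],s['finger_gap'])
"
```

```text
7.6 [ 494.84400698 -228.97195687  279.89455522] [-6.38006591e-01  2.67454180e-01  1.58347055e+00 -1.05706165e-05
  1.29069906e+00 -5.12532508e-01] -0.12547116084501803 [-0.4184136  -0.08156589 -0.10132966] 59.86436472208823
```

View pics/w4.png

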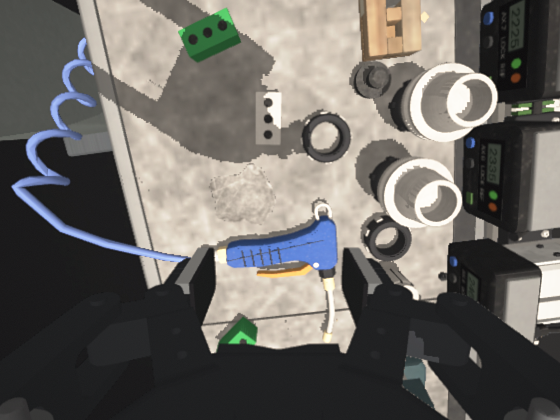

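```bash
python3 -c "
from h import *
crop('w4',235,75,130,90,6,'c6')
"
```

```text
(no output)
```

View pics/c6.png

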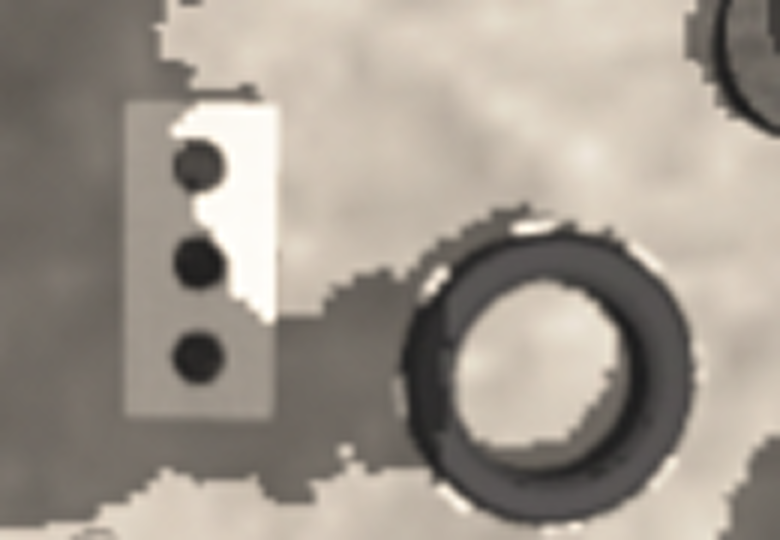

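```bash
python3 -c "
from h import *
z=load('w4')
A=[[235+x/6-.42,75+y/6-.42] for x,y in [(199,165),(199,263),(198,357),(124,100),(279,100),(275,417),(122,415)]]
P=onplane(z,A,30);print(P);d=P[0]-P[2];h=np.arctan2(d[1],d[0]);print(h,np.linalg.norm(d)); 
c4=P[3:].mean(0);c=P[1];print(c,c4)
for i,j in [(3,4),(4,5),(5,6),(6,3)]: print(np.linalg.norm(P[i]-P[j]))
e=(P[3]-P[6]);print(np.arctan2(e[1],e[0]))
c=(c+c4)/2; u=np.array([np.cos(h),np.sin(h),0]); g=c+8*u; g[2]=82; s=sense(); goto(g,h-np.pi/2,s); g[2]=150;goto(g,h-np.pi/2,s)
C=cloud(z)
import numpy as np
for (a,b,w,hh) in [(300,115,50,45),(355,60,40,40),(400,60,95,80),(380,160,80,70)]:
  q=C[b:b+hh,a:a+w].reshape(-1,3); q=q[q[:,2]>5]; print(q.min(0).round(),q.max(0).round())
"
```

```text
[[ 496.62528774 -143.02091571   30.        ]
 [ 494.63049306 -158.08995873   30.        ]
 [ 492.50958955 -172.8490625    30.        ]
 [ 486.08759646 -131.72108983   30.        ]
 [ 510.54751596 -134.78165624   30.        ]
 [ 503.85977167 -184.03218057   30.        ]
 [ 478.81759041 -180.57474725   30.        ]]
1.4336817560367254 30.110750781269587
[ 494.63049306 -158.08995873   30.        ] [ 494.82811862 -157.77741847   30.        ]
24.65065371691967
49.70251573141173
25.27972878957585
49.391627138511744
1.4230685277594235
dp [ 0.0785 -0.0089  0.1979] spin 0.0116 q6 -0.513
dp [ 0.0785 -0.0089  0.1299] spin 0.0116 q6 -0.513
[ 525. -207.    6.] [ 575. -161.   24.]
[ 585. -154.    5.] [ 626. -113.   40.]
[ 614. -202.    7.] [ 718. -128.  112.]
[ 589. -297.    5.] [ 652. -209.  112.]
```

Emit:
{"api": "play_rows", "payload": {
  "increments": [
    {"gripper":-0.1,"dp":[0.0785,-0.009,0.05],"spin":0.01},
    {"gripper":-0.1,"dp":[0.0785,-0.009,0.1],"spin":0.01},
    {"gripper":-0.1,"dp":[0.0785,-0.009,0.13],"spin":0.01},
    {"gripper":-0.1,"dp":[0.0785,-0.009,0.135],"spin":0.01},
    {"gripper":-0.1,"dp":[0.0785,-0.009,0.135],"spin":0.01}
  ]
}}

```text
clock: 8.22
tool_pos: [496.6, -150.6, 145.8]
orientation: [0.754, 0.657, 0.0, 0.001]
force: [-0.1, 0.0, 0.7]
finger_gap: 38.5
```

```bash
python3 -c "
from h import *
snap('wrist','w5');s=sense();print(s['clock'],s['tool_pos'],yawy(s),s['force'],s['finger_gap'])
g=np.array([494.7+1.1,-157.9+7.9,82]);goto(g,1.43-np.pi/2,s)
"
```

```text
8.275 [ 496.99756812 -150.92664973  146.44446865] -0.13712301781185246 [-0.53617592 -0.99429155  0.75287874] 38.36910282297083
dp [ 0.0008 -0.0015  0.0644] spin 0.0037 q6 -0.373
```

View pics/w5.png

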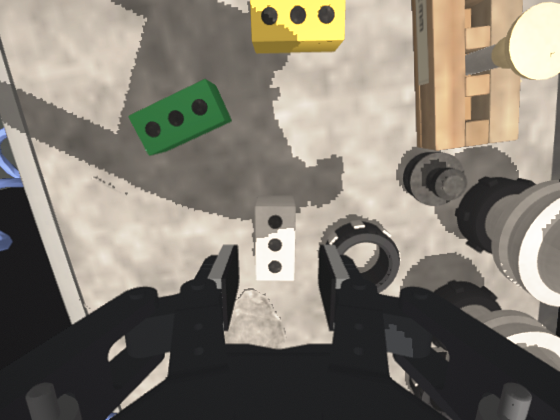

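Emit:
{"api": "play_rows", "payload": {
  "increments": [
    {"gripper":-0.1,"dp":[0.001,-0.0015,0.035],"spin":0.004},
    {"gripper":-0.1,"dp":[0.001,-0.0015,0.06],"spin":0.004},
    {"gripper":-0.1,"dp":[0.001,-0.0015,0.064],"spin":0.004},
    {"gripper":-0.1,"dp":[0.001,-0.0015,0.064],"spin":0.004}
  ]
}}

```text
clock: 8.78
tool_pos: [495.5, -149.5, 82.3]
orientation: [0.755, 0.655, 0.0, 0.001]
force: [0.4, -0.1, -0.3]
finger_gap: 38.4
```

```bash
python3 -c "
from h import *
snap('wrist','w6');s=sense();print(s['clock'],s['tool_pos'],yawy(s),s['force'],s['finger_gap'])
"
```

```text
8.825 [ 495.59891547 -149.54317241   82.47395001] -0.1412087439631984 [0.95106415 0.66343024 0.89932425] 38.3054020408675
```

View pics/w6.png

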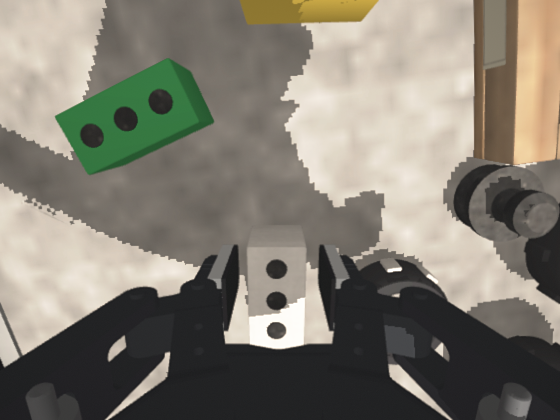

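Emit:
{"api": "play_rows", "payload": {
  "increments": [
    {"gripper":-1,"dp":[0,0,0],"spin":0},
    {"gripper":-1,"dp":[0,0,0],"spin":0},
    {"gripper":-1,"dp":[0,0,0],"spin":0},
    {"gripper":-1,"dp":[0,0,0],"spin":0},
    {"gripper":-1,"dp":[0,0,-0.03],"spin":0},
    {"gripper":-1,"dp":[0,0,-0.09],"spin":0},
    {"gripper":-1,"dp":[0,0,-0.15],"spin":0},
    {"gripper":-1,"dp":[0,0,-0.15],"spin":0}
  ]
}}

```text
clock: 9.82
tool_pos: [496.9, -149.9, 236.4]
orientation: [0.755, 0.656, 0.002, 0.005]
force: [-0.3, -0.2, -5.1]
finger_gap: 23.7
```

```bash
python3 -c "
from h import *
snap('wrist','w7');s=sense();print(s['clock'],s['tool_pos'],s['qpos'],yawy(s),s['force'],s['finger_gap'])
"
```

```text
9.875 [ 495.37275197 -149.13227035  233.35741395] [-5.08303336e-01  2.57800333e-01  1.71893205e+00  7.02390295e-05
  1.15931582e+00 -3.67484220e-01] -0.1408420099718511 [ 0.46857807 -0.42377705 -4.53747227] 23.337501142468703
```

View pics/w7.png

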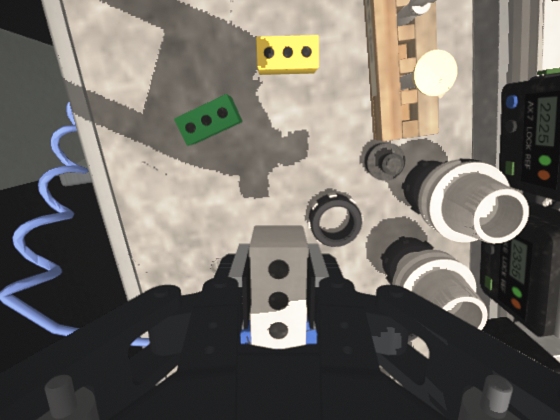

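```bash
python3 -c "
from h import *
crop('w7',230,210,100,140,5,'c7')
z=load('w7');s=sense();R=toolR(s)
print(bydepth(z,[(265,290),(295,315),(279,310)])-s['tool_pos'])
"
```

```text
[[ -3.01171829  -3.97018257 -49.0100412 ]
 [  8.18591725 -17.90019776 -48.77335978]
 [  1.56237074 -14.58418102 -49.08675982]]
```

View pics/c7.png

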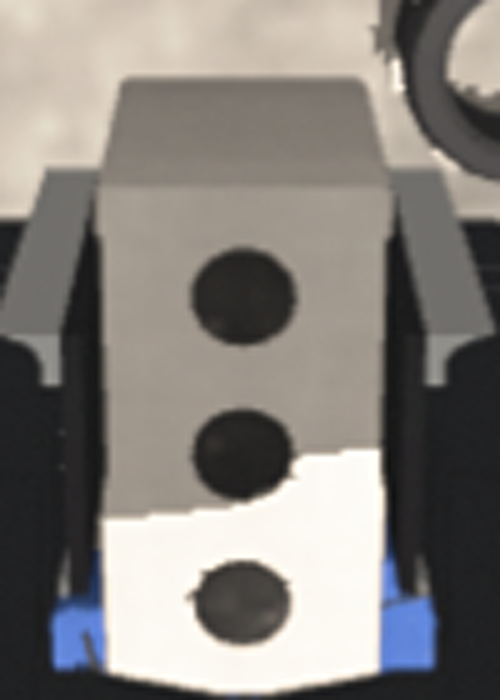

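```bash
python3 -c "
from h import *
z=load('w7');s=sense();R=toolR(s)
A=[[230+x/5-.4,210+y/5-.4] for x,y in [(244,297),(243,454),(243,603)]]
for dz in (49,51,53):
  P=onplane(z,A,s['tool_pos'][2]-dz); T=(P-s['tool_pos'])@R; print(dz,T.round(2).tolist(),np.linalg.norm(P[0]-P[2]),np.linalg.norm(P[0]-P[1]))
"
```

```text
49 [[5.58, 3.05, 49.01], [-9.32, 2.98, 49.03], [-24.37, 3.0, 49.06]] 29.952531859811614 14.900354264225836
51 [[4.61, 3.06, 51.01], [-10.54, 3.0, 51.04], [-25.84, 3.02, 51.07]] 30.444161216045458 15.144922957412213
53 [[3.63, 3.08, 53.01], [-11.76, 3.01, 53.04], [-27.3, 3.03, 53.07]] 30.935790572279316 15.389491650598583
```

```bash
python3 -c "
from h import *
z=load('w7');s=sense();E=np.array(camera_model('wrist')['extrinsics']);R=toolR(s)
# fixed tool->cam
Rct=E[:3,:3]@R; o=R.T@(-E[:3,:3].T@E[:3,3]-s['tool_pos']); print(o)
o=np.array([64.32,.478,-70.02])
o2=o
for tag in ['w7','w6']:
  z=load(tag); d=z['d']; pts=[(265,290),(295,315),(262,270),(296,280)]
  print(tag,((rays(z,pts)*np.array([[d[v,u]] for u,v in pts]))@Rct+o).round(2))
A=[[230+x/5-.4,210+y/5-.4] for x,y in [(244,297),(243,454),(243,603)]]
z=load('w7');r=rays(z,A)@Rct
for dz in (49,50,51,52,53):
  T=o+r*((dz-o[2])/r[:,2])[:,None]; print(dz,T.round(2).tolist(),np.linalg.norm(T[0]-T[2]))
"
```

```text
[ 65.28916176   0.79960836 -70.00863993]
w7 [[-4.530e+00 -4.970e+00  5.207e+01]
 [-1.675e+01  8.070e+00  5.202e+01]
 [ 4.490e+00 -6.180e+00  5.280e+01]
 [-5.000e-02  8.260e+00  5.256e+01]]
w6 [[ -5.17  -5.02  53.2 ]
 [-17.28   8.12  52.81]
 [  5.32  -6.09  51.1 ]
 [ -0.06   8.27  52.59]]
49 [[6.79, 0.75, 49.0], [-7.69, 0.68, 49.0], [-22.32, 0.7, 49.0]] 29.110990126340322
50 [[6.31, 0.75, 50.0], [-8.3, 0.69, 50.0], [-23.04, 0.7, 50.0]] 29.3555791880639
51 [[5.83, 0.75, 51.0], [-8.9, 0.69, 51.0], [-23.77, 0.7, 51.0]] 29.600168249787483
52 [[5.34, 0.76, 52.0], [-9.51, 0.69, 52.0], [-24.5, 0.71, 52.0]] 29.844757311511053
53 [[4.86, 0.76, 53.0], [-10.11, 0.69, 53.0], [-25.23, 0.71, 53.0]] 30.089346373234648
```

```bash
python3 -c "
from h import *
s=sense(); goto(sl(-.4,41.2,236),.183,s)
z=load('w1');C=cloud(z)[210:330,285:350].reshape(-1,3);print(np.nanmax(C[:,2]))
"
```

```text
dp [ 0.37   -0.0272 -0.0035] spin -0.3238 q6 -0.367
87.72185851126653
```

Emit:
{"api": "play_rows", "payload": {
  "increments": [
    {"gripper":-1,"dp":[0.05,-0.004,-0.004],"spin":-0.324},
    {"gripper":-1,"dp":[0.1,-0.008,-0.004],"spin":-0.324},
    {"gripper":-1,"dp":[0.15,-0.011,-0.004],"spin":-0.324},
    {"gripper":-1,"dp":[0.2,-0.015,-0.004],"spin":-0.324},
    {"gripper":-1,"dp":[0.25,-0.019,-0.004],"spin":-0.324},
    {"gripper":-1,"dp":[0.3,-0.022,-0.004],"spin":-0.324},
    {"gripper":-1,"dp":[0.34,-0.025,-0.004],"spin":-0.324},
    {"gripper":-1,"dp":[0.37,-0.027,-0.004],"spin":-0.324},
    {"gripper":-1,"dp":[0.37,-0.027,0.05],"spin":-0.324},
    {"gripper":-1,"dp":[0.37,-0.027,0.09],"spin":-0.324},
    {"gripper":-1,"dp":[0.37,-0.027,0.1],"spin":-0.324},
    {"gripper":-1,"dp":[0.37,-0.027,0.1],"spin":-0.324},
    {"gripper":-1,"dp":[0.37,-0.027,0.1],"spin":-0.324}
  ]
}}

```text
clock: 11.5
tool_pos: [520.9, 221.4, 132.3]
orientation: [0.64, 0.769, 0.001, 0.001]
force: [0.1, -1.5, -3.8]
finger_gap: 23.6
```

```bash
python3 -c "
from h import *
snap('wrist','w8');s=sense();print(s['clock'],insl(s['tool_pos']),s['qpos'],yawy(s),s['force'],s['finger_gap'])
goto(sl(-.4,41.2,95.5),.183,s)
"
```

```text
11.55 [  0.24573189  41.47490968 132.60789176] [ 2.04960770e-01  4.54201376e-01  1.70889105e+00 -7.15190441e-07
  9.75226288e-01  2.21617466e-02] 0.18279930635735037 [-0.15565811 -0.40862911 -3.38991321] 23.704373280577787
dp [-0.0003 -0.0008  0.0371] spin -0.0002 q6 0.022
```

View pics/w8.png

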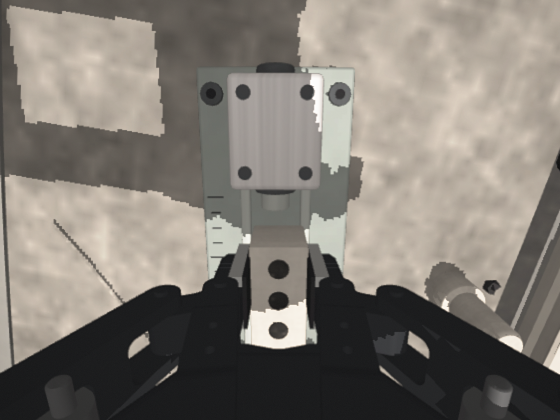

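```bash
python3 -c "
from h import *
crop('w8',190,60,180,150,4.4,'c8');crop('w8',230,180,100,90,7,'c9')
"
```

```text
(no output)
```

View pics/c8.png

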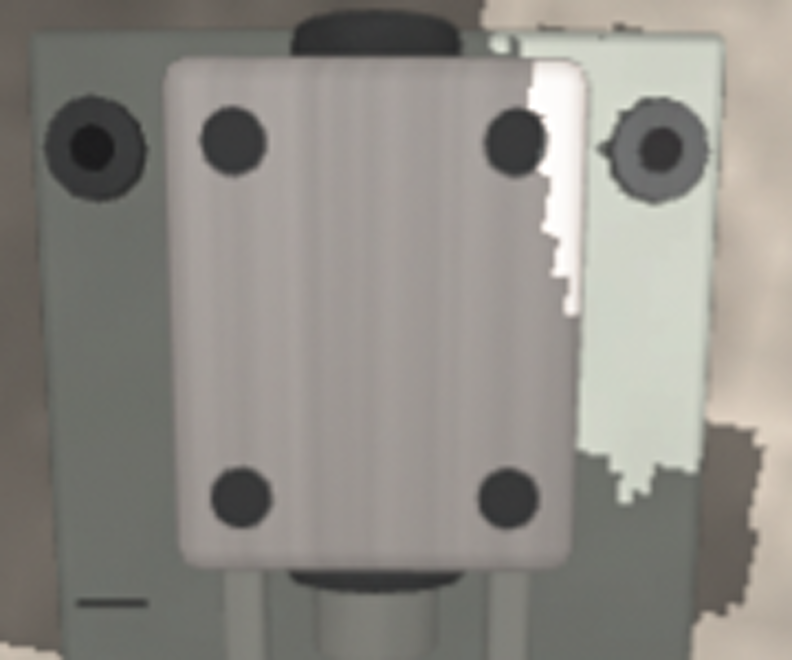

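View pics/c9.png

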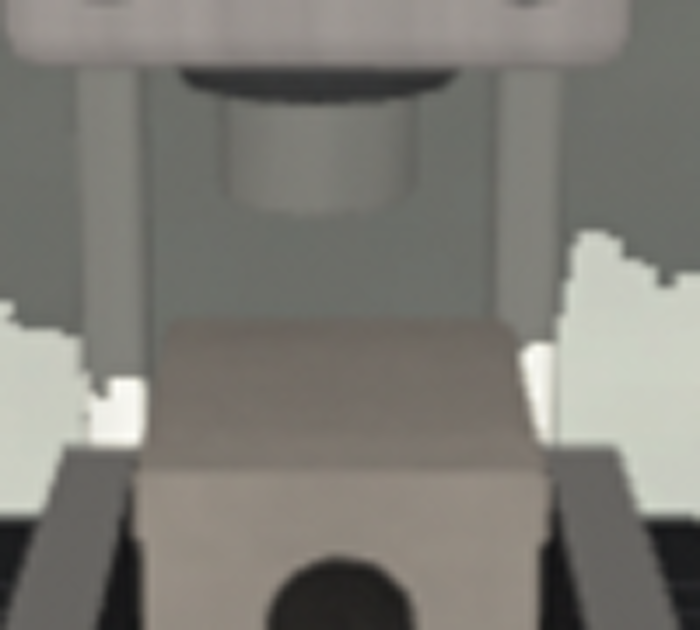

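```bash
python3 -c "
from h import *
s=sense();z=load('w8');E=np.array(z['E'])
# use extrinsics world
R=toolR(s);Rct=E[:3,:3]@R
o=np.array([64.32,.478,-70.02]); c=-E[:3,:3].T@E[:3,3]; tcp=c-R@o; print('tcp',insl(tcp))
def tl(P): return ((P-tcp)@R).round(2)
f=lambda c,h: onplane(z,[[230+x/7-.43,180+y/7-.43] for x,y in c],h)
H=tcp[2]
print('strips',tl(f([(112,150),(527,150),(118,330),(527,330)],18)))
print('plunger',tl(f([(313,205)],27)), insl(f([(313,205)],27)[0]))
print('blk bottom front',tl(f([(165,322),(518,322)],H-82.4)), 'top front',tl(f([(135,470),(550,470)],H-52.4)))
g=lambda c,h: onplane(z,[[190+x/4.4-.4,60+y/4.4-.4] for x,y in c],h)
P=g([(33,100),(722,100),(60,600),(697,600)],12);print('plate',tl(P),[insl(p) for p in P])
P=g([(400,33)],12);print('plate end',insl(P[0]))
P=g([(375,566)],46);print('housing face',insl(P[0]))
"
```

```text
tcp [  0.57455176  42.15200747 132.34440228]
strips [[ 19.51 -18.83 114.28]
 [ 19.51  16.62 114.4 ]
 [  3.35 -18.71 114.28]
 [  3.34  16.99 114.4 ]]
plunger [[ 17.07  -1.57 105.34]] [-0.65579324 59.23040926 27.        ]
blk bottom front [[ 14.52 -11.99  82.36]
 [ 14.51  13.46  82.45]] top front [[ 15.15 -11.48  52.36]
 [ 15.14  13.    52.44]]
plate [[ 87.05 -45.2  120.2 ]
 [ 87.16  43.32 120.49]
 [ 21.24 -45.43 120.2 ]
 [ 21.25  43.69 120.49]] [array([-44.26399222, 129.19011744,  12.        ]), array([ 44.25819657, 129.33743636,  12.        ]), array([-44.4733013 ,  63.38794589,  12.        ]), array([44.65428634, 63.4300628 , 12.        ])]
plate end [  2.82549369 137.18236912  12.        ]
housing face [-0.20721191 75.06098798 46.        ]
```

Emit:
{"api": "play_rows", "payload": {
  "increments": [
    {"gripper":-1,"dp":[-0.002,-0.0017,0.01],"spin":0},
    {"gripper":-1,"dp":[-0.002,-0.0017,0.02],"spin":0},
    {"gripper":-1,"dp":[-0.002,-0.0017,0.029],"spin":0},
    {"gripper":-1,"dp":[-0.002,-0.0017,0.033],"spin":0},
    {"gripper":-1,"dp":[-0.002,-0.0017,0.035],"spin":0},
    {"gripper":-1,"dp":[-0.002,-0.0017,0.035],"spin":0}
  ]
}}

```text
clock: 12.3
tool_pos: [518.6, 219.1, 95.8]
orientation: [0.64, 0.769, -0.0, -0.0]
force: [-0.4, -0.4, -4.4]
finger_gap: 23.8
```

```bash
python3 -c "
from h import *
snap('wrist','w9');crop('w9',190,120,180,150,4.4,'c10');s=sense();print(s['clock'],insl(s['tool_pos']),yawy(s),s['force'],s['finger_gap'])
"
```

```text
12.35 [-2.46849552 39.62676694 96.01326108] 0.18306655067848387 [ 0.6951551  -0.10992294 -4.26277945] 23.45301579775957
```

View pics/c10.png

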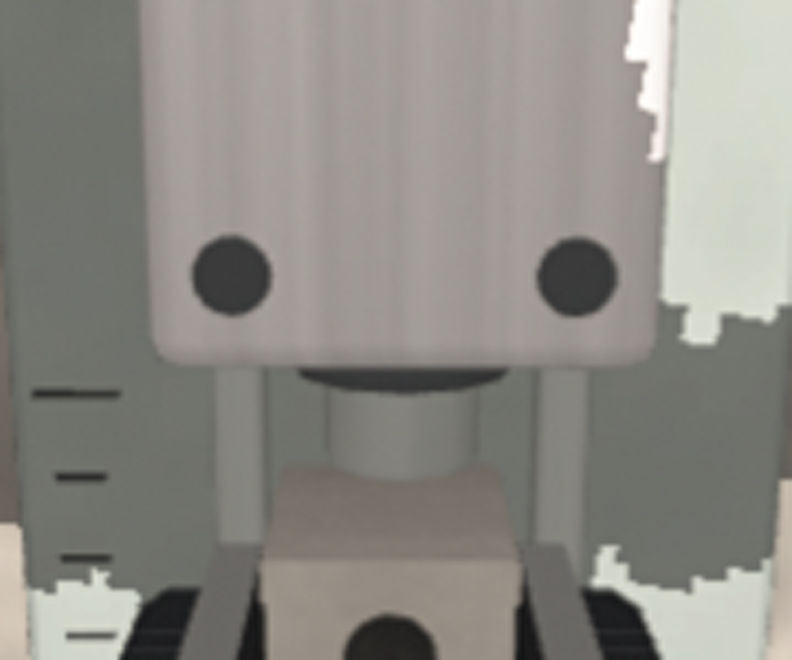

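```bash
python3 -c "
from h import *
z=load('w9')
g=lambda c,h: insl(onplane(z,[[190+x/4.4-.4,120+y/4.4-.4] for x,y in c],h)[0]).round(2)
print(g([(400,478)],35),g([(400,478)],33),'blk top',g([(390,557)],43.6),'bottom',g([(390,465)],13.6), 'housing face edge',g([(400,365)],46))
"
```

```text
[-0.48 60.65 35.  ] [-0.46 59.98 33.  ] blk top [-1.47 55.75 43.6 ] bottom [-1.43 55.03 13.6 ] housing face edge [-0.63 74.87 46.  ]
```

Emit:
{"api": "play_rows", "payload": {
  "increments": [
    {"gripper":-1,"dp":[0.0008,0.0007,0.0],"spin":0},
    {"gripper":-1,"dp":[0.0008,0.0007,0.001],"spin":0},
    {"gripper":-1,"dp":[0.0008,0.0007,0.0017],"spin":0},
    {"gripper":-1,"dp":[0.0008,0.0007,0.0017],"spin":0}
  ]
}}

```text
clock: 12.85
tool_pos: [519.1, 220.1, 94.6]
orientation: [0.64, 0.769, 0.0, 0.0]
force: [-1.4, 0.1, 0.2]
finger_gap: 23.8
```

```bash
python3 -c "
from h import *
s=sense();print(s['clock'],insl(s['tool_pos']),yawy(s),s['force'],s['finger_gap'])
"
```

```text
12.85 [-1.81502222 40.46860912 94.5915048 ] 0.18306596333680586 [-1.40382424  0.09463223  0.1776534 ] 23.760587599794597
```

Emit:
{"api": "play_rows", "payload": {
  "increments": [
    {"gripper":0.1,"dp":[0,0,0],"spin":0},
    {"gripper":0.1,"dp":[0,0,0],"spin":0},
    {"gripper":0.1,"dp":[0,0,0],"spin":0},
    {"gripper":0.1,"dp":[0,0,-0.03],"spin":0},
    {"gripper":0.1,"dp":[0,0,-0.08],"spin":0},
    {"gripper":0.1,"dp":[-0.03,0,-0.13],"spin":0},
    {"gripper":0.1,"dp":[-0.07,0,-0.14],"spin":0},
    {"gripper":0.1,"dp":[-0.07,0,-0.14],"spin":0},
    {"gripper":0.1,"dp":[-0.07,0,-0.14],"spin":0}
  ]
}}

```text
clock: 13.98
tool_pos: [531.4, 151.3, 233.8]
orientation: [0.64, 0.768, -0.0, -0.0]
force: [-0.4, 0.6, 1.0]
finger_gap: 46.6
```

```bash
python3 -c "
from h import *
snap('wrist','w10');s=sense();print(s['clock'],insl(s['tool_pos']),yawy(s),s['force'],s['finger_gap'])
"
```

```text
14.025 [ -2.33875688 -29.04399364 233.50934677] 0.18303575879968198 [-0.90195411 -0.30889447 -0.98322509] 46.82444121667243
```

View pics/w10.png

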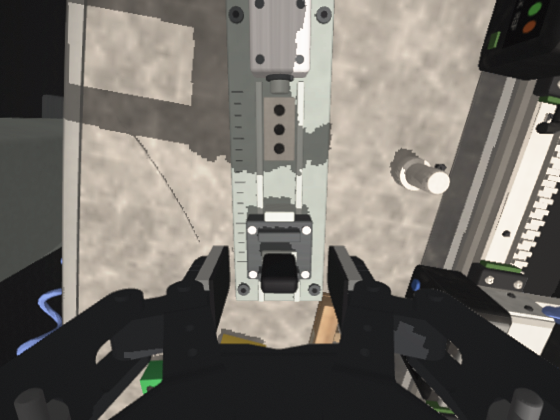

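```bash
python3 -c "
from h import *
s=sense(); goto(sl(0,-79,137),1.754,s)
crop('w10',235,60,90,250,3.2,'c11')
"
```

```text
dp [-0.05    0.0024  0.0965] spin 1.5706 q6 -0.107
```

View pics/c11.png

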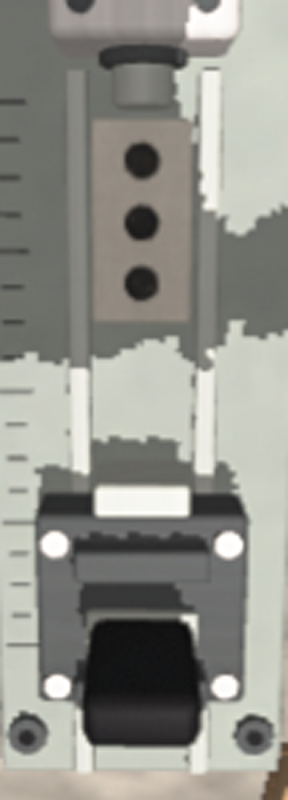

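Emit:
{"api": "play_rows", "payload": {
  "increments": [
    {"gripper":0.2,"dp":[-0.05,0.0024,0.02],"spin":-1.571},
    {"gripper":0.2,"dp":[-0.05,0.0024,0.02],"spin":-1.571},
    {"gripper":0.2,"dp":[-0.05,0.0024,0.02],"spin":-1.571},
    {"gripper":0.2,"dp":[-0.05,0.0024,0.02],"spin":-1.571},
    {"gripper":0.2,"dp":[-0.05,0.0024,0.02],"spin":-1.571},
    {"gripper":0.2,"dp":[-0.05,0.0024,0.02],"spin":-1.571},
    {"gripper":0.2,"dp":[-0.05,0.0024,0.02],"spin":-1.571},
    {"gripper":0.2,"dp":[-0.05,0.0024,0.02],"spin":-1.571},
    {"gripper":0.2,"dp":[-0.05,0.0024,0.02],"spin":-1.571},
    {"gripper":0.2,"dp":[-0.05,0.0024,0.06],"spin":-1.571},
    {"gripper":0.2,"dp":[-0.05,0.0024,0.09],"spin":-1.571},
    {"gripper":0.2,"dp":[-0.05,0.0024,0.096],"spin":-1.571},
    {"gripper":0.2,"dp":[-0.05,0.0024,0.096],"spin":-1.571}
  ]
}}

```text
clock: 15.65
tool_pos: [543.1, 103.1, 138.0]
orientation: [-0.092, 0.996, 0.0, -0.0]
force: [0.3, 0.2, 0.7]
finger_gap: 51.1
```

```bash
python3 -c "
from h import *
snap('wrist','w11');s=sense();print(s['clock'],insl(s['tool_pos']),yawy(s),s['force'],s['finger_gap'])
"
```

```text
15.7 [  1.08955875 -79.24868273 138.82848481] 1.7546819354057275 [-0.19193589  0.1390213   0.98529933] 51.26441237287714
```

View pics/w11.png

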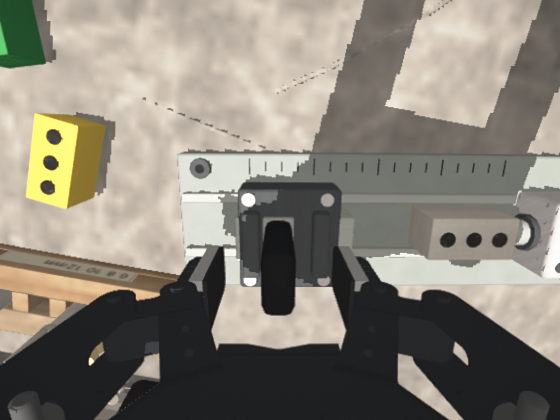

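Emit:
{"api": "play_rows", "payload": {
  "increments": [
    {"gripper":-1,"dp":[0,0,0.001],"spin":0},
    {"gripper":-1,"dp":[0,0,0.001],"spin":0},
    {"gripper":-1,"dp":[0,0,0.001],"spin":0},
    {"gripper":-1,"dp":[0,0,0.001],"spin":0},
    {"gripper":-1,"dp":[0,0,0.001],"spin":0},
    {"gripper":-1,"dp":[0,0.006,0.001],"spin":0},
    {"gripper":-1,"dp":[0,0.014,0.001],"spin":0},
    {"gripper":-1,"dp":[0,0.022,0.001],"spin":0},
    {"gripper":-1,"dp":[0,0.03,0.001],"spin":0},
    {"gripper":-1,"dp":[0,0.036,0.001],"spin":0},
    {"gripper":-1,"dp":[0,0.04,0.001],"spin":0},
    {"gripper":-1,"dp":[0,0.04,0.001],"spin":0}
  ]
}}

```text
clock: 17.2
tool_pos: [536.9, 140.0, 138.2]
orientation: [-0.092, 0.996, -0.002, 0.001]
force: [0.1, -6.6, 6.7]
finger_gap: 13.1
```

```bash
python3 -c "
from h import *
snap('wrist','w12');s=sense();print(s['clock'],insl(s['tool_pos']),yawy(s),s['force'],s['force']@ys,s['finger_gap'])
"
```

```text
17.25 [  1.13947145 -41.5495298  138.25958796] 1.7541223764073037 [-0.30451973 -7.66167459  5.71830295] -7.479278803236997 13.218183781871772
```

View pics/w12.png

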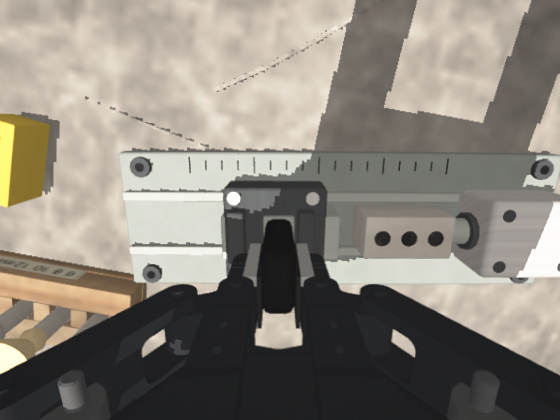

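```bash
python3 -c "
from h import *
crop('w12',300,190,190,80,4.2,'c12')
"
```

```text
(no output)
```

View pics/c12.png

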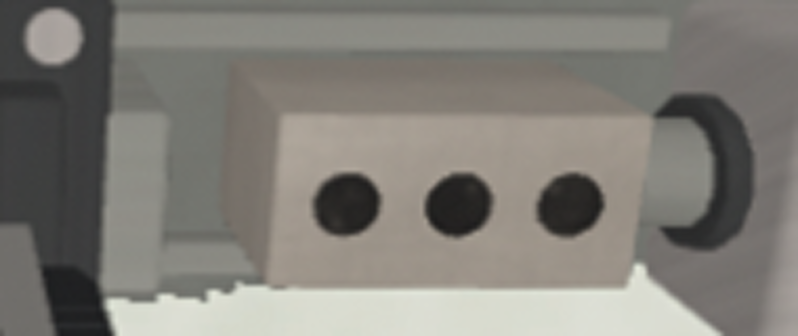

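Emit:
{"api": "play_rows", "payload": {
  "increments": [
    {"gripper":-1,"dp":[0,0.003,0],"spin":0},
    {"gripper":-1,"dp":[0,0.006,0],"spin":0},
    {"gripper":-1,"dp":[0,0.009,0],"spin":0},
    {"gripper":-1,"dp":[0,0.012,0],"spin":0}
  ]
}}

```text
clock: 17.75
tool_pos: [534.9, 151.2, 138.3]
orientation: [-0.091, 0.996, -0.002, 0.001]
force: [0.5, -10.8, 5.1]
finger_gap: 13.1
```

```bash
cat > st.py <<'E'
from h import *
s=sense();f=s['force'];print(s['clock'],insl(s['tool_pos']).round(2),'F',f.round(2),'Fy',round(float(f@ys),2),s['finger_gap'].round(2))
E
python3 st.py
```

```text
Traceback (most recent call last):
  File "st.py", line 2, in <module>
    s=sense();f=s['force'];print(s['clock'],insl(s['tool_pos']).round(2),'F',f.round(2),'Fy',round(float(f@ys),2),s['finger_gap'].round(2))
                                                                                                                  ^^^^^^^^^^^^^^^^^^^^^
AttributeError: 'float' object has no attribute 'round'
```

Emit:
{"api": "play_rows", "payload": {
  "increments": [
    {"gripper":-1,"dp":[0,0.001,0],"spin":0},
    {"gripper":-1,"dp":[0,0.002,0],"spin":0},
    {"gripper":-1,"dp":[0,0.003,0],"spin":0}
  ]
}}

```text
clock: 18.12
tool_pos: [534.4, 153.9, 138.3]
orientation: [-0.092, 0.996, -0.002, 0.001]
force: [0.7, -13.9, 5.8]
finger_gap: 13.2
```

```bash
sed -i "s/s\['finger_gap'\].round(2)/s['finger_gap']/" st.py
python3 st.py; python3 -c "
from h import *
snap('wrist','w13');crop('w13',300,190,190,80,4.2,'c13')"
```

```text
18.125 [  1.19 -27.38 138.25] F [  0.7  -13.85   5.78] Fy -13.75 13.158222218106685
```

View pics/c13.png

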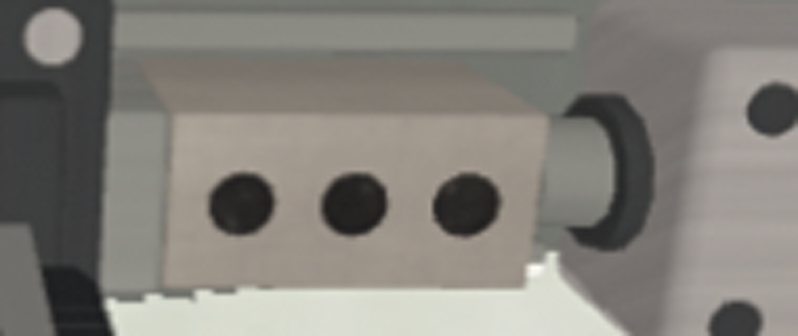

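Emit:
{"api": "play_rows", "payload": {
  "increments": [
    {"gripper":-1,"dp":[0,0.0005,0],"spin":0},
    {"gripper":-1,"dp":[0,0.001,0],"spin":0},
    {"gripper":-1,"dp":[0,0.0015,0],"spin":0},
    {"gripper":-1,"dp":[0,0.002,0],"spin":0}
  ]
}}

```text
clock: 18.68
tool_pos: [534.1, 155.3, 138.2]
orientation: [-0.092, 0.996, -0.003, 0.001]
force: [-0.4, -13.0, 6.0]
finger_gap: 13.1
```

```bash
python3 st.py
```

```text
18.675 [  1.21 -25.95 138.25] F [ -0.42 -13.03   6.04] Fy -12.74 13.13039627726673
```

Emit:
{"api": "play_rows", "payload": {
  "increments": [
    {"gripper":-1,"dp":[0,0.0005,0],"spin":0},
    {"gripper":-1,"dp":[0,0.001,0],"spin":0}
  ]
}}

```text
clock: 18.92
tool_pos: [533.9, 156.3, 138.2]
orientation: [-0.092, 0.996, -0.003, 0.001]
force: [1.4, -15.5, 5.2]
finger_gap: 12.9
```

```bash
python3 st.py;  python3 -c "
from h import *
snap('wrist','w14');crop('w14',300,190,190,80,4.2,'c14')"
```

```text
18.925 [  1.2  -24.95 138.24] F [  1.41 -15.46   5.24] Fy -15.45 12.87652355327915
```

View pics/c14.png

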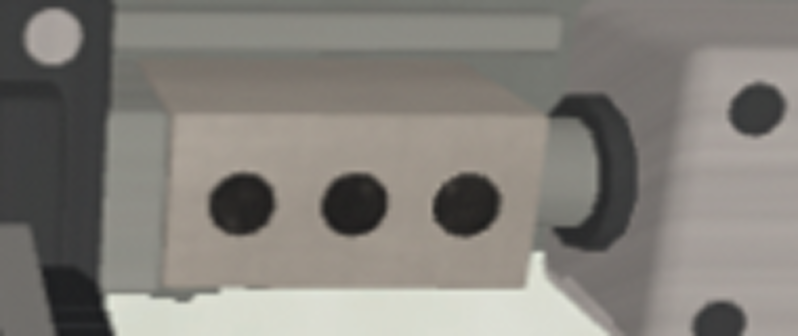

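Emit:
{"api": "play_rows", "payload": {
  "increments": [
    {"gripper":-1,"dp":[0,0.0004,0],"spin":0},
    {"gripper":-1,"dp":[0,0.0008,0],"spin":0}
  ]
}}

```text
clock: 19.23
tool_pos: [533.8, 157.1, 138.3]
orientation: [-0.092, 0.996, -0.003, 0.001]
force: [1.0, -13.2, 5.5]
finger_gap: 13.1
```

```bash
python3 st.py
```

```text
19.225 [  1.2  -24.12 138.26] F [  0.99 -13.2    5.51] Fy -13.16 13.070131510636406
```

Still only sliding (~13 N). Continue.

Emit:
{"api": "play_rows", "payload": {
  "increments": [
    {"gripper":-1,"dp":[0,0.0004,0],"spin":0},
    {"gripper":-1,"dp":[0,0.0008,0],"spin":0}
  ]
}}

```text
clock: 19.48
tool_pos: [533.7, 157.8, 138.2]
orientation: [-0.092, 0.996, -0.003, 0.001]
force: [0.7, -14.6, 6.2]
finger_gap: 13.0
```

```bash
python3 st.py
```

```text
19.475 [  1.2  -23.42 138.23] F [  0.69 -14.62   6.21] Fy -14.51 13.02320244086775
```

Emit:
{"api": "play_rows", "payload": {
  "increments": [
    {"gripper":-1,"dp":[0,0.0004,0],"spin":0},
    {"gripper":-1,"dp":[0,0.0008,0],"spin":0}
  ]
}}

```text
clock: 19.73
tool_pos: [533.6, 158.3, 138.2]
orientation: [-0.092, 0.996, -0.003, 0.001]
force: [0.8, -15.9, 5.5]
finger_gap: 13.0
```

```bash
python3 st.py;  python3 -c "
from h import *
snap('wrist','w15');crop('w15',300,190,190,80,4.2,'c15')"; python3 st.py
```

```text
19.725 [  1.21 -22.94 138.24] F [  0.84 -15.95   5.48] Fy -15.84 12.985206954113865
19.775 [  1.23 -22.94 138.26] F [  0.98 -15.15   6.05] Fy -15.08 13.073350574375558
```

View pics/c15.png

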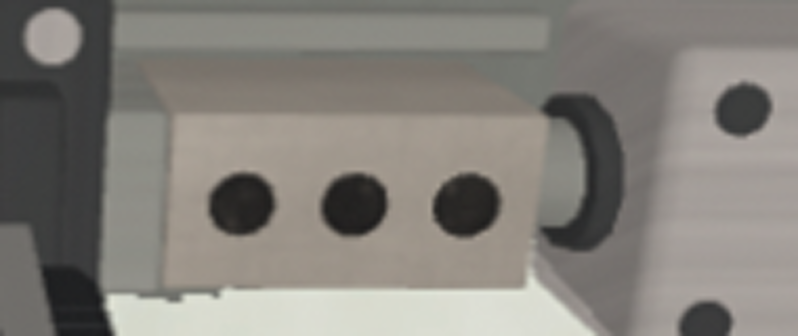

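Emit:
{"api": "play_rows", "payload": {
  "increments": [
    {"gripper":-1,"dp":[0,0.0004,0],"spin":0},
    {"gripper":-1,"dp":[0,0.0008,0],"spin":0}
  ]
}}

```text
clock: 20.02
tool_pos: [533.5, 158.7, 138.3]
orientation: [-0.092, 0.996, -0.003, 0.001]
force: [0.7, -16.8, 5.2]
finger_gap: 12.8
```

```bash
python3 st.py
```

```text
20.025 [  1.23 -22.54 138.27] F [  0.66 -16.85   5.15] Fy -16.69 12.778611840932546
```

Emit:
{"api": "play_rows", "payload": {
  "increments": [
    {"gripper":-1,"dp":[0,0.0004,0],"spin":0},
    {"gripper":-1,"dp":[0,0.0008,0],"spin":0}
  ]
}}

```text
clock: 20.27
tool_pos: [533.5, 159.2, 138.2]
orientation: [-0.092, 0.996, -0.004, 0.001]
force: [1.6, -18.0, 5.3]
finger_gap: 13.3
```

```bash
python3 st.py;  python3 -c "
from h import *
snap('wrist','w16');crop('w16',300,190,190,80,4.2,'c16')"; python3 st.py
```

```text
20.275 [  1.24 -22.06 138.25] F [  1.6  -18.05   5.3 ] Fy -18.04 13.335143234544896
20.325 [  1.23 -22.04 138.25] F [  1.08 -17.92   6.11] Fy -17.82 12.974162692077677
```

View pics/c16.png

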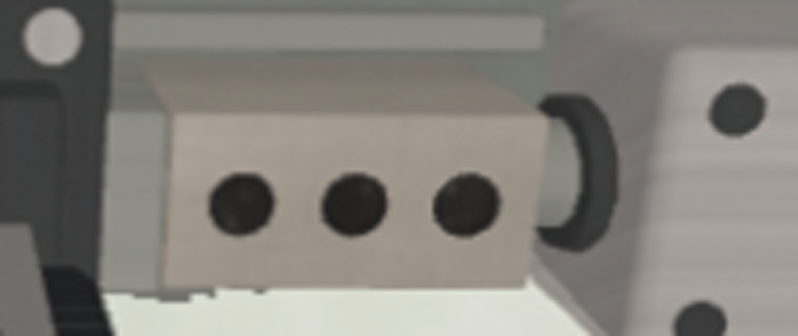

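Emit:
{"api": "play_rows", "payload": {
  "increments": [
    {"gripper":-1,"dp":[0,0.0004,0],"spin":0},
    {"gripper":-1,"dp":[0,0.0004,0],"spin":0}
  ]
}}

```text
clock: 20.58
tool_pos: [533.4, 159.4, 138.3]
orientation: [-0.092, 0.996, -0.004, 0.001]
force: [0.8, -18.5, 5.3]
finger_gap: 13.0
```

```bash
python3 st.py;  python3 -c "
from h import *
snap('wrist','w17');s=sense();print((s['force']@ys));snap('side','s1');print((sense()['force']@ys));snap('scene','s2');print((sense()['force']@ys))"; python3 st.py
```

```text
20.575 [  1.22 -21.83 138.26] F [  0.8  -18.52   5.34] Fy -18.36 13.00689052048103
-18.95058726069095
-19.41378009968856
-18.88178221950994
20.725 [  1.23 -21.84 138.25] F [  1.44 -18.93   5.86] Fy -18.88 13.155815092515454
```

Emit:
{"api": "play_rows", "payload": {
  "increments": [
    {"gripper":-1,"dp":[0,-0.0012,0],"spin":0},
    {"gripper":-1,"dp":[0,-0.0024,0],"spin":0},
    {"gripper":-1,"dp":[0,-0.003,0],"spin":0},
    {"gripper":-1,"dp":[0,-0.003,0],"spin":0}
  ]
}}

```text
clock: 21.22
tool_pos: [533.5, 158.9, 138.2]
orientation: [-0.091, 0.996, -0.002, 0.001]
force: [-0.1, -8.0, 5.4]
finger_gap: 13.2
```

```bash
python3 st.py
```

```text
21.225 [  1.19 -22.33 138.23] F [-0.07 -8.02  5.42] Fy -7.88 13.204211568482517
```

Emit:
{"api": "play_rows", "payload": {
  "increments": [
    {"gripper":-1,"dp":[0,-0.001,0],"spin":0},
    {"gripper":0.0,"dp":[0,-0.001,0],"spin":0},
    {"gripper":0.1,"dp":[0,-0.001,0],"spin":0},
    {"gripper":0.1,"dp":[0,-0.001,0],"spin":0},
    {"gripper":0.1,"dp":[0,-0.001,0],"spin":0}
  ]
}}

```text
clock: 21.85
tool_pos: [532.5, 160.0, 137.1]
orientation: [-0.092, 0.996, 0.0, -0.0]
force: [0.7, 0.3, 0.7]
finger_gap: 47.1
```

```bash
python3 st.py;  python3 -c "
from h import *
snap('wrist','w18');crop('w18',215,180,275,110,2.9,'c18')"
```

```text
21.85 [  0.43 -21.06 137.07] F [0.72 0.26 0.75] Fy 0.12 47.0877335105418
```

View pics/w18.png

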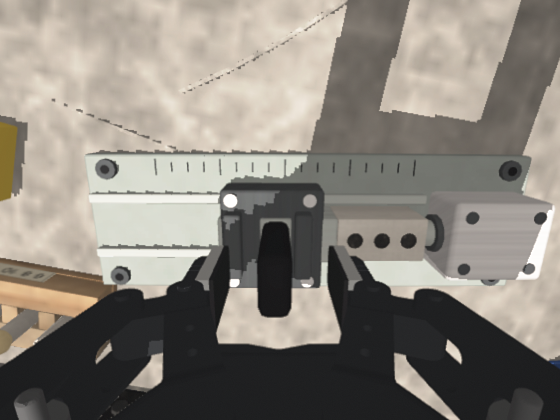

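View pics/c18.png

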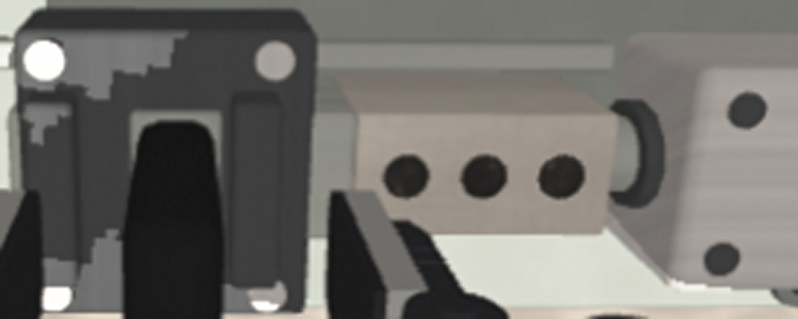

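```bash
python3 -c "
from h import *
import cv2
ims=[]
for t,u in [('w3',233),('w17',215),('w18',215)]:
  im=cv2.imread(f'pics/{t}.png')[175:300,u:u+125]; ims.append(cv2.resize(im,None,fx=2.1,fy=4,interpolation=cv2.INTER_CUBIC))
cv2.imwrite('pics/cmp.png',np.hstack(ims))
z=load('w18')"
```

```text
(no output)
```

View pics/cmp.png

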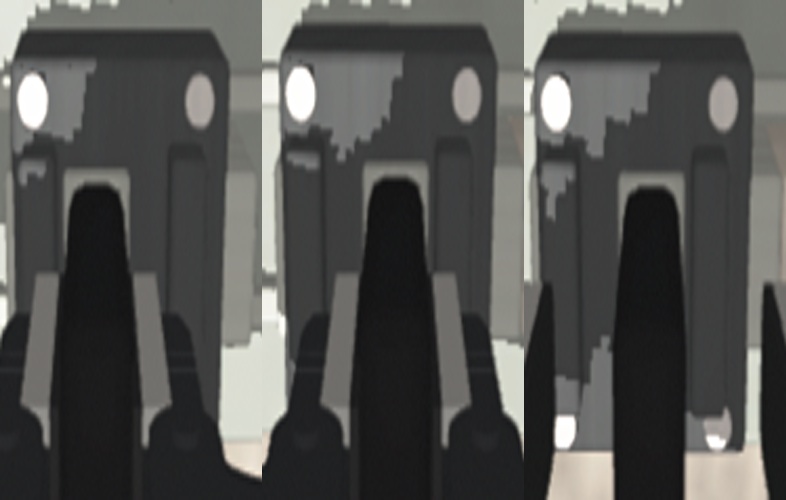

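```bash
python3 -c "
from h import *
import cv2
for t in ['w13','w14','w15','w16','w17','w18']:
  z=load(t); g=cv2.cvtColor(cv2.resize(z['p'][185:285,330:560],None,fx=4,fy=4,interpolation=cv2.INTER_CUBIC),cv2.COLOR_RGB2GRAY)
  m=(g<75).astype(np.uint8); n,l,st,c=cv2.connectedComponentsWithStats(m)
  out=[]
  for i in range(1,n):
    x,y,w,h,a=st[i]
    if 100<a<7000 and 25<w<90 and 25<h<90 : 
      uv=c[i]/4-.375+[330,185]
      k=insl(onplane(z,[uv],42)[0])[:2].round(2); k2=insl(onplane(z,[uv],46)[0])[:2].round(2); out.append((uv.round(1).tolist(),int(a),k.tolist(),k2.tolist()))
  print(t);[print('  ',o) for o in out]
"
```

```text
w13
   ([483.9, 215.7], 1699, [-14.09, 85.94], [-15.27, 83.22])
   ([357.1, 238.2], 2693, [-0.84, 16.36], [-2.34, 15.31])
   ([383.9, 238.3], 2762, [-0.81, 31.41], [-2.31, 30.0])
   ([410.6, 238.4], 2768, [-0.73, 46.42], [-2.23, 44.65])
   ([474.6, 266.9], 1443, [16.77, 85.91], [14.85, 83.19])
   ([332.6, 282.0], 542, [26.26, 4.0], [24.11, 3.25])
w14
   ([479.7, 215.7], 1677, [-14.08, 85.9], [-15.26, 83.24])
   ([546.7, 215.4], 1226, [-14.3, 124.32], [-15.48, 120.73])
   ([357.1, 238.2], 2701, [-0.84, 18.73], [-2.34, 17.68])
   ([384.0, 238.3], 2764, [-0.8, 33.76], [-2.3, 32.36])
   ([410.6, 238.4], 2764, [-0.74, 48.77], [-2.24, 47.01])
   ([470.7, 266.9], 1418, [16.74, 85.91], [14.82, 83.25])
w15
   ([476.4, 215.7], 1684, [-14.1, 85.88], [-15.27, 83.27])
   ([544.6, 216.1], 1653, [-13.99, 124.97], [-15.17, 121.42])
   ([357.1, 238.2], 2705, [-0.84, 20.62], [-2.34, 19.58])
   ([383.9, 238.4], 2765, [-0.78, 35.65], [-2.28, 34.25])
   ([410.6, 238.5], 2775, [-0.71, 50.66], [-2.22, 48.9])
   ([467.5, 266.9], 1465, [16.71, 85.88], [14.79, 83.27])
w16
   ([475.1, 215.8], 1682, [-14.07, 85
[... 498 characters left out ...]
)
   ([357.1, 238.2], 2704, [-0.82, 21.59], [-2.32, 20.55])
   ([384.0, 238.4], 2751, [-0.77, 36.64], [-2.27, 35.25])
   ([410.6, 238.5], 2771, [-0.75, 51.63], [-2.25, 49.87])
   ([529.0, 265.2], 458, [15.71, 123.24], [13.81, 119.76])
   ([465.9, 267.1], 1432, [16.75, 85.84], [14.83, 83.26])
   ([332.6, 282.0], 542, [26.23, 9.24], [24.08, 8.5])
w18
   ([472.2, 217.7], 1689, [-14.06, 85.9], [-15.26, 83.3])
   ([539.9, 217.8], 1610, [-14.03, 124.77], [-15.24, 121.24])
   ([354.6, 240.5], 2690, [-0.83, 21.6], [-2.35, 20.57])
   ([381.5, 240.5], 2755, [-0.77, 36.63], [-2.3, 35.23])
   ([408.2, 240.6], 2797, [-0.73, 51.63], [-2.26, 49.86])
   ([463.4, 269.0], 1464, [16.74, 85.85], [14.79, 83.25])
```

```bash
python3 -c "
from h import *
def G(tag,u0,v0,s,pt,h):
  z=load(tag); return insl(onplane(z,[[u0+pt[0]/s-.5+.5/s,v0+pt[1]/s-.5+.5/s]],h)[0])[1].round(2)
print('w9 screws',G('w9',190,120,4.4,(232,275),46),G('w9',190,120,4.4,(577,277),46),'tip',G('w9',190,120,4.4,(402,479),35))
print('w8 screws',G('w8',190,60,4.4,(241,497),46),G('w8',190,60,4.4,(508,497),46),'tip',G('w8',230,180,7,(313,214),35))
for t,u,v,w,h,n in [('w9',240,195,70,45,'e9'),('w12',440,200,50,60,'e12'),('w10',255,60,50,60,'e10')]: crop(t,u,v,w,h,10,n)
"
```

```text
w9 screws 82.91 82.78 tip 60.54
w8 screws 82.96 82.98 tip 60.66
```

View pics/e9.png

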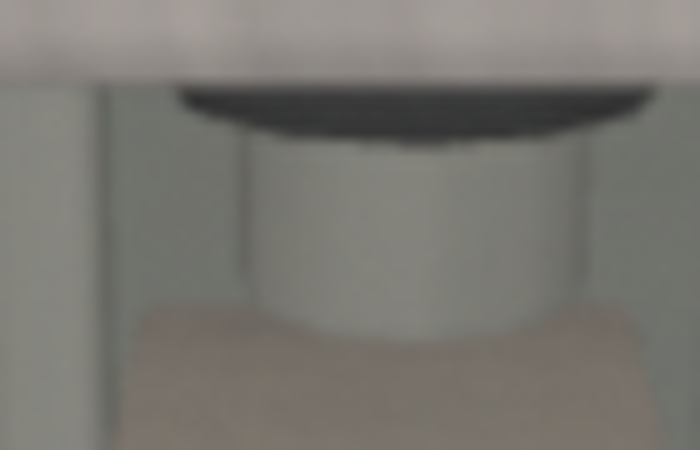

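View pics/e12.png

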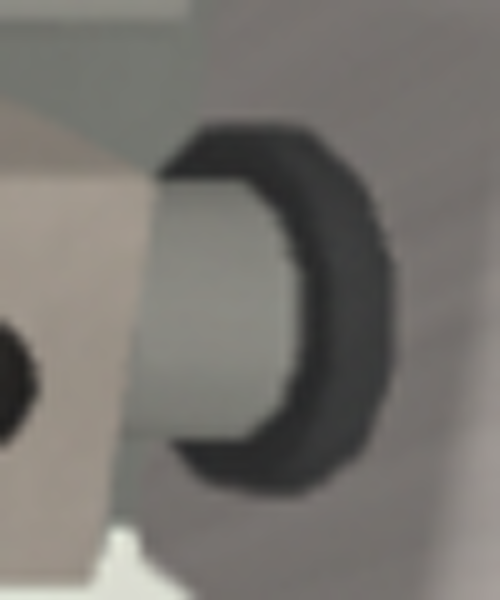

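View pics/e10.png

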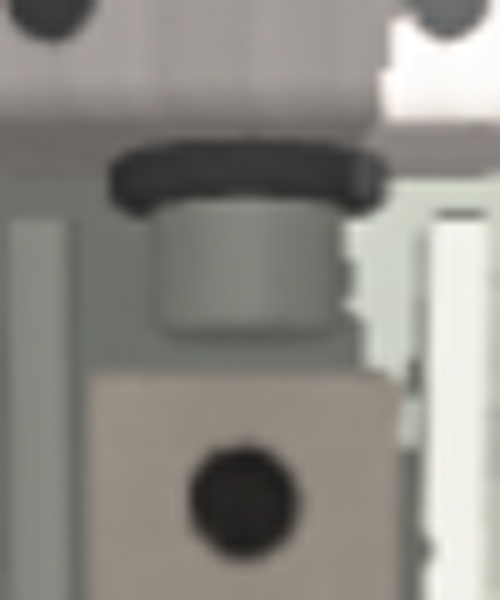

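Emit:
{"api": "play_rows", "payload": {
  "increments": [
    {"gripper":0.1,"dp":[0,0,-0.02],"spin":0},
    {"gripper":0.1,"dp":[0,0,-0.06],"spin":0},
    {"gripper":0.1,"dp":[0,0,-0.11],"spin":0},
    {"gripper":0.1,"dp":[0,0,-0.14],"spin":0},
    {"gripper":0.1,"dp":[0,0,-0.14],"spin":0},
    {"gripper":0.1,"dp":[0,0,-0.14],"spin":0}
  ]
}}

```text
clock: 22.65
tool_pos: [532.0, 159.8, 276.2]
orientation: [-0.092, 0.996, -0.0, -0.001]
force: [-0.8, -0.0, 0.0]
finger_gap: 46.9
```

```bash
python3 st.py;  python3 -c "
from h import *
snap('wrist','w19')"
```

```text
22.65 [-6.0000e-02 -2.1130e+01  2.7624e+02] F [-0.84 -0.04  0.03] Fy 0.11 46.872154407233126
```

View pics/w19.png

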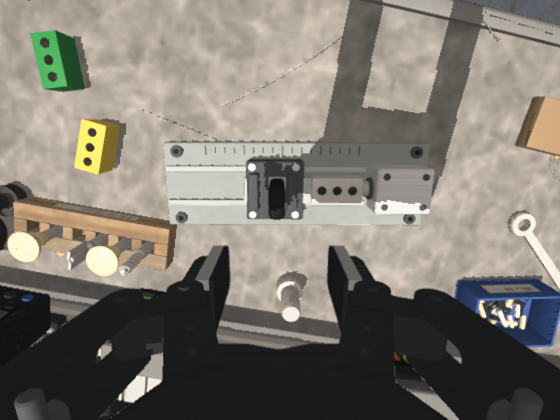

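```bash
python3 -c "
from rig import finish_job
print(finish_job())"
```

```text
the job is handed in; nothing more can be done
None
```

The job is handed in. The carriage was slid back, the block laid lengthwise in the bed, and the carriage brought up by the handle so that it presses the block on the plunger. The arm then let go and lifted clear, with the robot clock at about 22.7 s.

- **Pressing force:** I put it at about 5.5 N. The handle needed about 18.9 N at the end against about 13.5 N just sliding the block. Block travel in the pictures gives 1.2–1.5 mm of plunger travel, which is 5–6 N.
- **A check that disagreed:** measuring the plunger tip against the housing screws gave only 0.7–1.2 mm (3–5 N). I trusted it less, because an unknown chamfer on the tip or a small error in screw height would explain the gap.
- **Limits:** the push came up from below in small steps, and no reading suggested the plunger went near 13 N.
- **Play and hold:** pictures after release show the handle still at the plunger end of its play. The block shifted 0.01 mm or less on letting go.
- **Other things:** the last picture shows the gripper clear, and everything else in view looks undisturbed.

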